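# Free the amplifier board from the test jig and square it on the inspection plate

## Robot

A 6-joint arm with a two-finger parallel gripper is mounted at the origin on the work surface. World frame = base frame: x ahead of the robot, y to its left, z up, the work surface at z = 0. Lengths are in mm, angles in rad, forces in N, time in s.
With the tool pointing down it reaches from about 350 to 975 mm from the base axis. Payload 7.1 kg.
Tool frame: the origin (TCP) lies on the front face of the gripper's body, between the roots of the fingers; the fingertips stand 80 mm ahead of it and the grasp point (between the pads) lies 61 mm ahead of it (env.tips_ahead is the distance from the TCP to the fingertips, in mm); z points along the fingers, y is the line along which they close (so a half turn about z gives the same grasp; the last joint's range is limited). The gripper opens to 88 mm and grips with 3 to 60 N. Pads are 20 mm wide; open, the fingers measure 115 mm over their backs; the gripper's body (75 mm by 178 mm) begins 61 mm behind the grasp point.
Start: joints at [1.216, 0.423, 1.63, -0, 1.089, -0.019], TCP at [205.921, 590.086, 302.675] pointing down, gripper open.
Joint ranges: [-3, 3], [-0.9, 2.11], [0.09, 2.58], [-1.31, 4.45], [0.11, 2.69], [-2.54, 2.54]. Speed limits (rad/s): [2.39, 2.39, 3.01, 3.14, 3.14, 3.14].

## Interface

Orientations are given as a unit quaternion [x, y, z, w].
In Python, from station import env, set_gripper, viewer, workorder gives the robot as it stands. Calls block until the motion is done:
- env.reach(position, orientation): joint-space move of the TCP to a pose.
- env.move_l(position, rot=None, rate=150, f_stop=None): straight line of the TCP; rot=None keeps the orientation; rate is the mean speed in mm/s. With f_stop (N) it stops when the force on the tool has changed by that much, and returns True; else False.
- env.move_joints(angles): joint-space move.
- set_gripper(opening): finger opening in mm; the grip force is fixed at half the most; returns when the fingers have stopped.
- env.hold(seconds).
- env.ik(position, orientation): joint angles nearest the present ones, or None.
- env.read_state(): the state.
- viewer.camera(name): name is "scene" or "top" or "wrist"; returns the picture (480x640x3 uint8, blue, green, red); there is no depth.
- viewer.camera_params(name): a dict with "fx", "fy", "cx", "cy" (pixels), "dist" ([k1, k2, p1, p2, k3] as OpenCV has them; the pictures are not rectified), "pose" (4x4, takes a point from camera to world coordinates); the wrist camera has in their place "tool_from_camera" (4x4, takes a point from camera to tool coordinates, whose origin is the TCP and whose axes are the flange's). Camera axes: x right, y up, looking along -z (the intrinsics and any distortion apply to the point x, -y, -z); pixel columns grow to the right and rows downward; lengths in mm; the calibration is good to about 2 mm. A picture is of the moment at which its call begins: read the wrist's pose just before it. camera_params takes no time and is no camera call.
A pose or a line that the arm cannot do raises env.IKError and nothing moves.
- workorder.sign_off(): hands the job in; it is judged then, once.
The state is a dict: "time_s": time; "qpos": joint angles; "dq": joint speeds; "tau": joint torques, N m; "tool_pos": TCP position; "orientation": TCP orientation; "force": force on the tool from outside, world axes, zero at the start; "wrist_torque": the same for the moment, N m; "width": finger opening in mm; "grip_force": force on a finger pad.
Only numpy, scipy, OpenCV 4.12 (cv2) and the standard library are available. Lean on these libraries where they do the work, as an engineer would, in place of code of your own. Each camera call takes 0.05 s, during which the arm holds its last target. There are 200 camera calls.

## Task

The car-radio amplifier board in the test jig has finished its test: lift the jig's sprung clamp arm past its hold-open point so that it stays up by itself, and only then take the board out. Lay the board gently and flat on the inspection plate and push it home until its plain long edge touches both stop pins at once, then let go. Leave the clamp arm open and do not shift the radio, the multimeter, the screwdriver or the solder spool.

Things in the scene. Friction and masses are not known exactly. Their poses are not given: they have to be found in the camera images.
- jig: Test jig, fixed: grey box with black top, 190 x 180 mm, 44 mm high; white rests carry the board (underside 50 mm above the bench) between white corner guides ending 2 mm above the board's face, 2 mm clear of it. Origin on the bench under the held board's middle; z up, x from the handle side (robot side) to the hinge side. The box spans x -70 to 120 mm, y +-90 mm; steel hinge cheeks 102 mm high.
- hinge (a point): Middle of the clamp arm's hinge axis, which is level and runs along the jig's y: 85 mm to +x of the jig's origin and 88 mm above the bench. It does not move with the arm. The arm is an aluminium bar, 18 mm wide, 12 mm thick, that runs from here over the middle of the board; a rubber foot under it presses on the board, and a stirrup handle is at its front end.
- handle (a point): Middle of the stirrup handle's grip bar: a round steel rod 12 mm thick, parallel to the hinge axis, 210 mm from it; 125 mm to -x of the jig's origin and 88 mm above the bench when shut. Prongs 100 mm apart hold its ends; the gap between bar and cross-piece behind it is 39 mm; in front of the bar and under it is free space. Moves and turns with the arm.
- clamp (a joint): Clamp arm angle, rad: 0 with its foot on the board (start), growing as the handle swings up and over to the hinge side, stop at 1.72. A spring pulls it shut below about 1.15 rad (8 to 9 N at the handle when shut, less higher up) and open beyond that: let go beyond 1.25 rad it swings on to its stop and stays.
- board: The board: green, 110 mm (x) x 150 mm (y), 4 mm thick, about 0.3 kg with all its parts, loose. Origin at the middle of its underside, z up, x to its plain long edge, y along that edge. In the jig its axes are the jig's. Apart from the heat sink its tallest parts end 30 mm above the underside.
- heat_sink (a point): Centre, half-way up, of the board's finned aluminium heat sink, the place to hold the board: an upright block 80 mm along the board's x, 22 mm thick along y, 46 mm high, standing on the board's upper face. The point is 35 mm to +y of the board's middle and 27 mm above its underside. Beside both 80 mm faces is about 25 mm of bare board once the arm is up. Axes as the board's.
- plain_edge (a point): Middle of the board's plain long edge, at its underside, 55 mm to +x of the board's middle; x points out of the edge. In the jig it is on the hinge side. In the middle of the opposite long edge a black socket block, 52 mm wide, stands out 6 mm (face 116 mm from the plain edge), 4 to 26 mm above the underside: a good face to push on. Sliding the board takes 1 to 3 N; 8 to 10 N bears it on the pins.
- plate: Inspection plate, fixed: flat aluminium, 200 mm (x) x 220 mm (y), 12 mm thick, engraved with thin lines. Origin on the bench under its middle, z up; x points away from the robot, to the side with the two stop pins.
- pin_left: Stop pin: upright steel pin 10 mm thick, standing 16 mm above the plate, 70 mm to +x and 50 mm to +y of the plate's middle. Origin at its foot, on the plate's upper face.
- pin_right: The other stop pin, alike, 70 mm to +x and 50 mm to -y of the plate's middle.
- radio: Bystander: car radio in its metal case, 178 mm wide, 58 mm high, lying on a newspaper beyond the work. Origin under its middle.
- meter: Bystander: hand multimeter, 150 x 78 x 34 mm, lying on the bench. Origin under its middle.
- screwdriver: Bystander: screwdriver, 190 mm long, lying on the bench beside the work. Origin under it.
- spool: Bystander: standing spool of solder, 60 mm across, 50 mm high. Origin under its middle.
Not all that is in view belongs to the job. What is shaped like the board but orange or red is not meant.

How it is judged:
By the outcome, as a careful person would: the job done as asked, in the order asked, and still so for the second after the job is handed in, with the robot touching nothing.
It also fails if it takes over 72 s, if anything falls off the work surface, if the arm or the gripper's body presses on something with over 40 N, if the wrist force passes 120 N, or if a joint passes its speed limit or range.

## Working session

There is one attempt and no reset: what is moved stays moved. The work goes in short steps, each a Python script; the robot and the scene stay as the last script left them, time stands still between calls to the robot, and variables do not carry over. Pictures are saved under pics/ and viewed, at most 10 in all, crops included, and the job is handed in when it is done.

```bash
mkdir -p pics; ls; python3 - <<'E'
from station import env, viewer
import cv2
for n in("scene","top"):
    cv2.imwrite(f"pics/{n}0.png",viewer.camera(n)); p=viewer.camera_params(n); print(n,p)
print(viewer.camera_params("wrist")); print(env.read_state())
E
```

```text
pics
scene {'fx': 452.50485878733076, 'fy': 452.50485878733076, 'cx': 311.9160298801419, 'cy': 237.30307467024102, 'dist': array([-0.11225373,  0.        ,  0.        ,  0.        ,  0.        ]), 'pose': array([[ 6.84845565e-01, -5.09926784e-01,  5.20539361e-01,
         1.19108350e+03],
       [ 7.28529967e-01,  4.94030150e-01, -4.74529554e-01,
        -6.06831117e+02],
       [-1.51868095e-02,  7.04207984e-01,  7.09831301e-01,
         1.00962543e+03],
       [ 0.00000000e+00,  0.00000000e+00,  0.00000000e+00,
         1.00000000e+00]])}
top {'fx': 474.3180618438382, 'fy': 474.3180618438382, 'cx': 317.15648292795237, 'cy': 238.22271117024357, 'dist': array([-0.09557894,  0.        ,  0.        ,  0.        ,  0.        ]), 'pose': array([[-5.57333012e-02,  9.74687239e-01, -2.16514632e-01,
         2.88907657e+02],
       [-9.98435372e-01, -5.34206140e-02,  1.65240959e-02,
         1.14048682e+01],
       [ 4.53948081e-03,  2.17096810e-01,  9.76139523e-01,
         1.23382776e+03],
       [ 0.00000000e+00,  0.00000000e+00,  0.00000000e+00,
         1.00000000e+00]])}
{'fx': 333.182
[... 522 characters left out ...]
00e+00]])}
{'time_s': 0.1, 'qpos': array([ 1.21603158e+00,  4.23766096e-01,  1.63060575e+00, -7.76631365e-06,
        1.08857661e+00, -1.89859145e-02]), 'dq': array([-0.00107537, -0.00026064, -0.00217123,  0.0017385 ,  0.00250363,
       -0.00056402]), 'tau': array([-3.11891354e-04, -5.45609164e+01, -2.74325019e+01,  6.45169965e-02,
        1.87739090e-02, -1.12275049e-05]), 'tool_pos': array([205.77505553, 589.74474392, 301.98137719]), 'orientation': array([ 1.67100000e-01,  9.85939719e-01, -6.66735108e-04, -1.22567229e-04]), 'force': array([ 0.29523967, -0.23581961,  0.50595896]), 'wrist_torque': array([ 0.0029875 , -0.00297734,  0.01325271]), 'grip_force': 0.0, 'width': 87.68666101737439}
```

View pics/scene0.png

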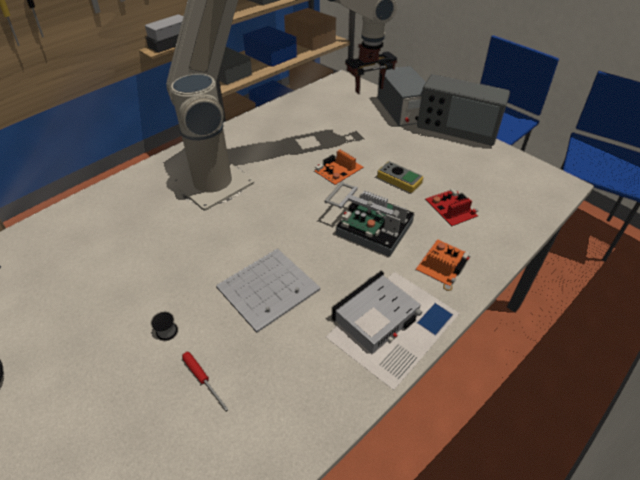

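View pics/top0.png

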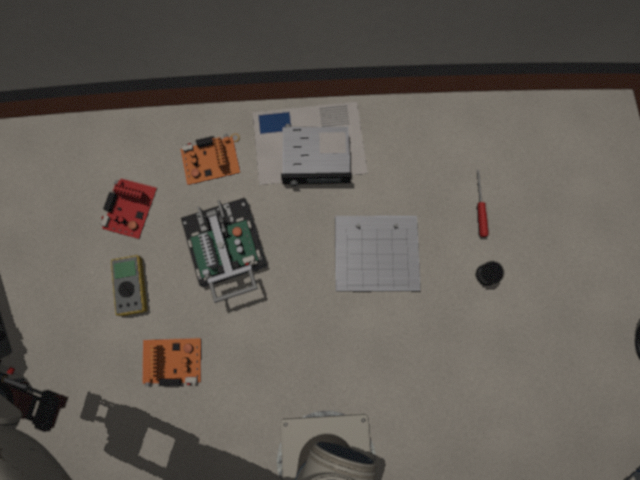

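Top view: the jig with the green board is at about (224,245), handle at (235,288), plate at (377,253), pins at (358,226) and (396,226). Things that could be taken for the board: orange (210,158), red (128,208), orange (172,362) and the green/yellow multimeter (128,286). I choose the green board in the jig at (224,245) and check it in one crop.

```bash
python3 - <<'E'
import cv2
a=cv2.imread("pics/top0.png")
c=cv2.convertScaleAbs(cv2.resize(a[190:315,170:430],None,fx=3,fy=3,interpolation=cv2.INTER_CUBIC),alpha=1.4)
cv2.imwrite("pics/crop1.png",c)
E
```

```text
(no output)
```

View pics/crop1.png

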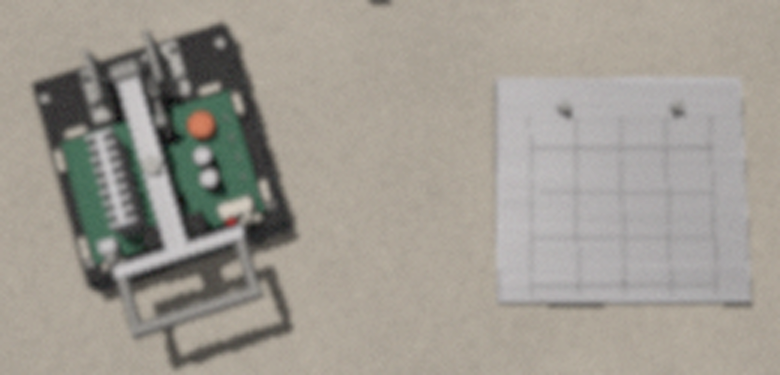

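The crop shows the green board under the aluminium arm, with heat-sink fins at crop (112,180), the bar from (136,332) to (262,292), and the plate corners and pins clearly visible. The choice is confirmed.

```bash
cat > h.py <<'E'
import numpy as np, cv2
from scipy.spatial.transform import Rotation as R
from station import env, set_gripper, viewer, workorder
def ray(cam,px,pose=None):
    p=viewer.camera_params(cam) 
    K=np.array([[p['fx'],0,p['cx']],[0,p['fy'],p['cy']],[0,0,1]])
    u=cv2.undistortPoints(np.float64(px).reshape(-1,1,2),K,p['dist']).reshape(-1,2)
    d=np.c_[u[:,0],-u[:,1],-np.ones(len(u))]
    T=pose if pose is not None else p['pose']
    return T[:3,3], d@T[:3,:3].T
def onplane(cam,px,z,pose=None):
    o,d=ray(cam,px,pose); return o+d*((z-o[2])/d[:,2])[:,None]
def wpose(s):
    T=np.eye(4);T[:3,:3]=R.from_quat(s['orientation']).as_matrix();T[:3,3]=s['tool_pos']
    return T@viewer.camera_params('wrist')['tool_from_camera']
def snap(name):
    s=env.read_state(); im=viewer.camera('wrist'); cv2.imwrite(f'pics/{name}.png',im); np.save(f'pics/{name}.npy',wpose(s)); return im
def down(yaw):
    "tool z down, tool x at world angle yaw"
    return R.from_matrix(np.c_[[np.cos(yaw),np.sin(yaw),0],[np.sin(yaw),-np.cos(yaw),0],[0,0,-1]])
def fit(local,world):
    "2D rigid fit: origin,yaw,residual"
    l,w=np.float64(local),np.asarray(world)[:,:2]; lc,wc=l-l.mean(0),w-w.mean(0)
    a=np.arctan2((lc[:,0]*wc[:,1]-lc[:,1]*wc[:,0]).sum(),(lc*wc).sum()); M=R.from_euler('z',a).as_matrix()[:2,:2]
    o=w.mean(0)-M@l.mean(0); return o,a,np.linalg.norm(l@M.T+o-w,axis=1)
E
python3 - <<'E'
from h import *
f=lambda c:np.array([170,190])+(np.array(c)+.5)/3-.5
print('jig',fit([(120,90),(120,-90),(-70,-90),(-70,90)],onplane('top',f([(35,83),(222,25),(296,235),(95,297)]),44)))
print('plate',fit([(100,110),(100,-110),(-100,-110),(-100,110)],onplane('top',f([(498,78),(741,78),(750,301),(498,302)]),12)))
print('bar',onplane('top',f([(136,332),(262,292)]),88), 'pins',onplane('top',f([(565,113),(678,113)]),13))
E
```

```text
jig (array([531.00039562, 225.86795743]), np.float64(0.2704461293601092), array([5.87373765, 6.71965804, 5.38778847, 3.51657141]))
plate (array([ 513.4504143 , -164.39608698]), np.float64(-0.05767944493919433), array([1.89225488, 0.80601894, 1.5855296 , 0.49378787]))
bar [[403.03203889 247.10738958  88.        ]
 [430.09800384 144.36916527  88.        ]] pins [[ 583.31878419 -119.12403566   13.        ]
 [ 577.89113939 -219.40490865   13.        ]]
```

```bash
python3 - <<'E'
from h import *
for n,o,yaw in (('jig',(531,226),.26),('plate',(513.5,-164.4),-.058)):
    u=np.array([np.cos(yaw),np.sin(yaw)])
    p=[*(np.array(o)-40*u),320]
    env.reach(p,down(yaw+np.pi).as_quat()); env.hold(.3); snap(n)
    print(env.read_state()['tool_pos'],env.read_state()['qpos'],env.read_state()['time_s'])
E
```

```text
[492.22272334 216.08503505 319.96764316] [ 3.91519657e-01  2.74198545e-01  1.80788948e+00  2.46139991e-05
  1.05953648e+00 -1.43989991e+00] 2.175
[ 473.75097176 -161.59439221  319.95966611] [-3.52500945e-01  2.17859111e-01  1.88448185e+00  1.18344636e-05
  1.03930126e+00 -1.86627297e+00] 3.9333
```

View pics/jig.png

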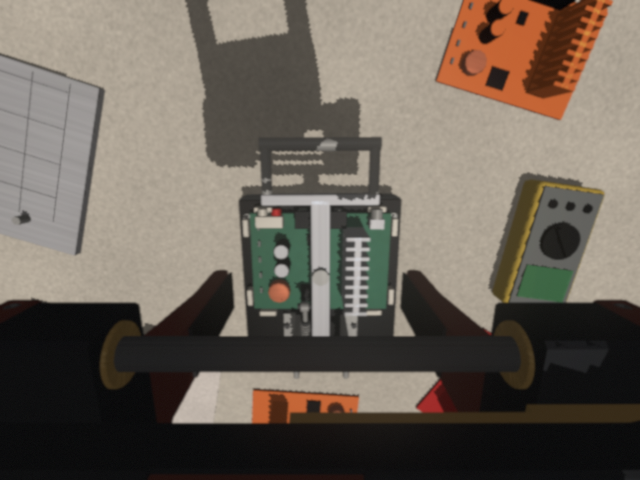

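View pics/plate.png

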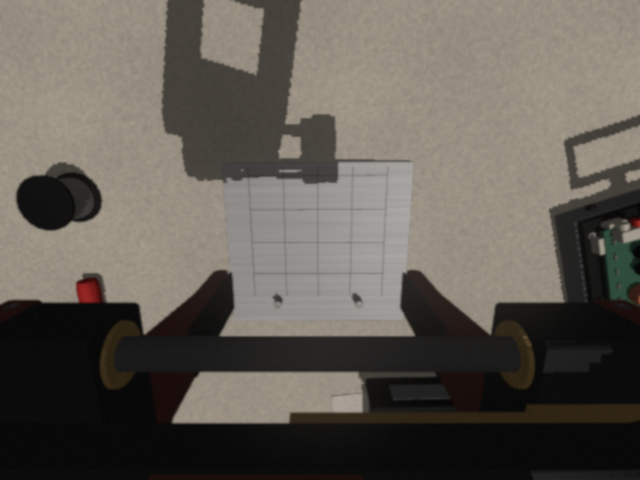

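The jig view shows the bar at row 144 (columns 260–381), the arm centreline at column 320, the board at columns 249–394 and the heat sink at (357,275). The plate view shows corners near (224,162), (412,161), (404,320) and (234,320), and pins at (278,299) and (357,299).

```bash
python3 - <<'E'
from h import *
T=np.load('pics/plate.npy')
W=onplane('wrist',[(224,162),(412,161),(404,320),(234,320)],12,T)
print('plate',fit([(-100,-110),(-100,110),(100,110),(100,-110)],W[[0,1,2,3]]) )
print('pins z20',onplane('wrist',[(278,299),(357,299)],20,T))
T=np.load('pics/jig.npy'); im=cv2.imread('pics/jig.png')
b=onplane('wrist',[(260,144),(381,144)],88,T); print('bar',b,b.mean(0))
print('top front corners',onplane('wrist',[(240,198),(400,198)],44,T))
hsv=cv2.cvtColor(im,cv2.COLOR_BGR2HSV); m=cv2.inRange(hsv,(65,60,30),(90,255,200)); m[:190]=0;m[:,:230]=0;m[:,410:]=0;m[320:]=0
x,y,w,h=cv2.boundingRect(m); print('green bbox',x,y,w,h)
print('board',onplane('wrist',[(x,y),(x+w,y),(x+w,y+h),(x,y+h)],54,T))
print('arm',onplane('wrist',[(320.5,215),(320.5,320)],94,T))
print('sink top',onplane('wrist',[(357,237),(357,314)],100,T))
E
```

```text
plate (array([ 513.88279226, -160.95084677]), np.float64(-0.05057381925492453), array([2.32972519, 2.90209468, 0.62777314, 0.68700259]))
pins z20 [[ 577.678998   -215.04002426   20.        ]
 [ 583.16262876 -116.73282472   20.        ]]
bar [[430.92901368 146.91121868  88.        ]
 [402.43196812 253.05347179  88.        ]] [416.6804909  199.98234524  88.        ]
top front corners [[491.99213817 131.04960931  44.        ]
 [447.30090868 297.62237962  44.        ]]
green bbox 251 213 140 96
board [[502.70861896 147.41015874  54.        ]
 [464.2608591  290.7391204   54.        ]
 [570.12935563 325.71489877  54.        ]
 [611.62127426 170.82324091  54.        ]]
arm [[478.73774783 216.74153525  94.        ]
 [583.85747969 245.27252212  94.        ]]
sink top [[489.00644228 254.91857669 100.        ]
 [564.9599716  277.83768578 100.        ]]
```

```bash
cat >> h.py <<'E'
JO,JY=np.array([537.3,232.4]),.262
PO,PY=np.array([512.5,-162.]),-.055
def fr(o,a,x,y,z): return np.array([o[0]+x*np.cos(a)-y*np.sin(a),o[1]+x*np.sin(a)+y*np.cos(a),z])
def jig(x,y,z): return fr(JO,JY,x,y,z)
def plate(x,y,z): return fr(PO,PY,x,y,z)
E
python3 - <<'E'
from h import *
q=down(JY+np.pi/2).as_quat()
env.reach(jig(-125,0,260),q); set_gripper(40)
print('touch',env.move_l(jig(-125,0,149),rate=100,f_stop=6)); s=env.read_state();print(s['tool_pos'],s['force'])
set_gripper(0); s=env.read_state();print('w',s['width'],s['grip_force'],s['force'])
if 10<s['width']<14.5:
    for th in np.linspace(0,.3,4)[1:]:
        env.move_l(jig(85-210*np.cos(th),0,149+210*np.sin(th)),rate=100)
        s=env.read_state();print(round(th,2),s['tool_pos'],s['force'],s['width'])
print(s['time_s']); snap('lift1')
E
```

```text
touch False
[416.87827459 200.16268016 149.46655745] [-0.73898116  0.28134952 -0.08490341]
w 11.390556825546891 29.999537765979767 [-0.65269071  0.18687436  1.82747269]
0.1 [417.50887505 200.26471211 169.71436293] [ 2.04052952  1.31227789 -9.27458333] 11.164410749974133
0.2 [420.35093377 201.0417542  190.39515256] [ 1.77943984  2.09136866 -7.59092119] 11.207094003915334
0.3 [425.0186987  202.30653357 210.56666153] [-1.25067925  1.45275739 -8.57447498] 11.211926981606089
9.4667
```

The pads grip the bar and the spring force matches what was given, so I carry on over the hold-open point.

```bash
python3 - <<'E'
from h import *
for th in np.linspace(.3,1.66,11)[1:]:
    env.move_l(jig(85-210*np.cos(th),0,149+210*np.sin(th)),rate=110)
    s=env.read_state();print(round(th,2),s['force'].round(1),s['width'].round(1))
    if s['width']<10 or np.abs(s['force']).max()>35: print('STOP');break
else:
    set_gripper(60); env.hold(.3); p=s['tool_pos']
    env.move_l(jig(70,0,p[2]+90),rate=150)
    env.reach(jig(-60,35,330),down(JY+np.pi).as_quat()); env.hold(.2)
    cv2.imwrite('pics/scene1.png',viewer.camera('scene')[150:270,280:440].repeat(4,0).repeat(4,1)); snap('open')
    s=env.read_state(); print(s['time_s'],s['tool_pos'])
E
```

```text
Traceback (most recent call last):
AttributeError: 'float' object has no attribute 'round'
```

```bash
python3 - <<'E'
import cv2,numpy as np
a=cv2.imread('pics/scene1.png');b=cv2.imread('pics/open.png')
cv2.imwrite('pics/both.png',np.hstack([cv2.resize(a,(400,300)),cv2.resize(b[100:400,160:480],(400,375))[:300]]))
E
```

```text
[ WARN:0@0.012] global loadsave.cpp:275 findDecoder imread_('pics/scene1.png'): can't open/read file: check file path/integrity
[ WARN:0@0.012] global loadsave.cpp:275 findDecoder imread_('pics/open.png'): can't open/read file: check file path/integrity
Traceback (most recent call last):
cv2.error: OpenCV(4.12.0) /io/opencv/modules/imgproc/src/resize.cpp:4208: error: (-215:Assertion failed) !ssize.empty() in function 'resize'
```

A print slip; the arm is holding at 0.436 rad. I continue from there.

```bash
python3 - <<'E'
from h import *
for th in np.linspace(.436,1.66,10)[1:]:
    env.move_l(jig(85-210*np.cos(th),0,149+210*np.sin(th)),rate=110)
    s=env.read_state();print(round(th,2),s['force'].round(1),round(s['width'],1))
    if s['width']<10 or np.abs(s['force']).max()>35: print('STOP');break
else:
    set_gripper(60); env.hold(.3); p=s['tool_pos']
    env.move_l(jig(70,0,p[2]+90),rate=150)
    env.reach(jig(-60,35,330),down(JY+np.pi).as_quat()); env.hold(.2)
    a=viewer.camera('scene')[150:270,280:440]; b=snap('open')
    cv2.imwrite('pics/both.png',np.hstack([cv2.resize(a,(400,300)),cv2.resize(b[100:400,160:480],(400,375))[:300]]))
    s=env.read_state(); print(s['time_s'],s['tool_pos'])
E
```

```text
0.57 [-9.5  0.8 -0.8] 11.2
0.71 [-15.3  -1.2   5.8] 11.0
0.84 [-20.1  -2.5  16.7] 11.1
0.98 [-18.1  -4.4  23.2] 11.3
1.12 [-9.4 -1.6 17.8] 10.7
1.25 [-4.3  0.2 11.1] 11.1
1.39 [0.3 1.8 9.6] 11.2
1.52 [1.2 2.4 5.7] 10.9
1.66 [3.8 4.4 0.8] 11.2
17.2083 [470.51284681 250.67313576 330.10724883]
```

View pics/both.png

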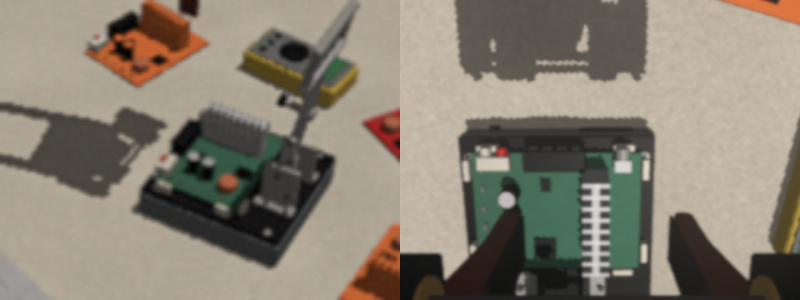

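The clamp arm stays up against its stop, the board is untouched in the jig, and the heat sink is centred on wrist column ~316 as expected. Next I pick the board.

```bash
python3 - <<'E'
from h import *
T=np.load('pics/open.npy'); w=onplane('wrist',[(316.4,250),(316.4,315)],100,T); M=R.from_euler('z',-JY).as_matrix()[:2,:2]
loc=(w[:,:2]-JO)@M.T; print('sink in jig',loc); dy=np.clip(loc[:,1].mean()-35,-3,3)
set_gripper(36)
env.move_l(jig(0,35+dy,200),rate=180)
t=env.move_l(jig(0,35+dy,146),rate=60,f_stop=5); s=env.read_state(); print('touch',t,s['tool_pos'])
if not t:
    set_gripper(0); s=env.read_state(); print('w',s['width'],s['grip_force'],s['force'])
    p=s['tool_pos']
    env.move_l(p+[0,0,14],rate=30); s=env.read_state(); print(s['force'],s['width'])
    env.move_l(jig(-35,35+dy,220),rate=120); s=env.read_state(); print(s['force'],s['width'],s['time_s'])
    snap('held')
E
```

```text
sink in jig [[-36.90948908  35.14439022]
 [ 33.07045554  35.18819325]]
touch False [528.39538641 266.44614988 146.26473013]
w 21.977558178837036 30.000342428684235 [-0.83040323 -0.67432192  2.91929354]
[ 1.25262739  0.36260782 -3.77274022] 21.76786397642985
[ 1.08577605 -0.51148852 -2.72457343] 22.13261444032668 21.5167
```

```bash
python3 - <<'E'
from h import *
env.reach(plate(-3,35,180),down(PY+np.pi).as_quat()); env.hold(.2)
env.move_l(plate(-3,35,115),rate=100); env.hold(.2)
t=env.move_l(plate(-3,35,105),rate=10,f_stop=2.5); s=env.read_state(); print('touch',t,s['tool_pos'],s['force'],s['width'],s['wrist_torque'])
if t or s['tool_pos'][2]<108.5:
    set_gripper(36); s=env.read_state(); p=s['tool_pos']; print(s['force'])
    env.move_l([p[0],p[1],180],rate=100); env.move_l(plate(-75,20,320),rate=200); env.hold(.2); snap('placed')
    print(env.read_state()['time_s'])
E
```

```text
touch True [ 511.39110965 -126.83794409  108.36124726] [-0.55342369 -0.4667421   4.08146282] 21.713369226715642 [ 0.00681784  0.03545609 -0.00750907]
[ 0.28593772 -0.19841849 -0.20945441]
27.4167
```

View pics/placed.png

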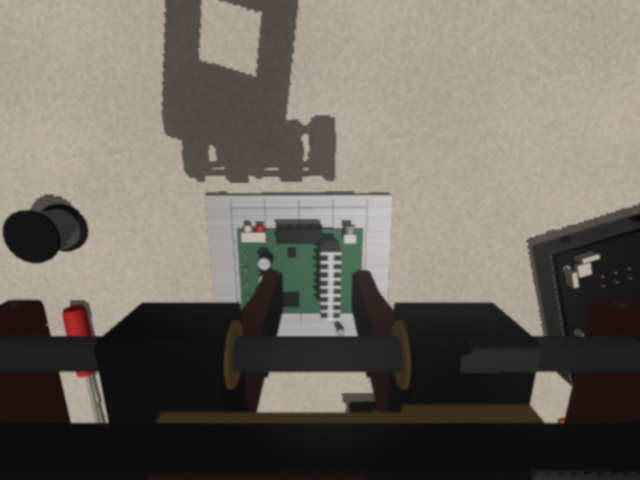

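The board lies flat and square on the plate about 13 mm short of the pins, with the socket block at (298,231) centred on the plate; the gripper is clear. Next I push it home.

```bash
python3 - <<'E'
from h import *
q=down(PY+np.pi).as_quat()
set_gripper(0)
env.move_l(plate(-92,0,180),rate=150); env.move_l(plate(-92,0,99),rate=100); env.hold(.2)
f0=env.read_state()['force']
t=env.move_l(plate(-55,0,99),rate=12,f_stop=9); s=env.read_state()
M=R.from_euler('z',-PY).as_matrix()
print('touch',t,M@(s['tool_pos']-[*PO,0]),M@(s['force']-f0),s['wrist_torque'])
env.hold(.3); s=env.read_state(); print(M@(s['tool_pos']-[*PO,0]),M@(s['force']-f0))
env.move_l(plate(-95,0,99),rate=60); env.move_l(plate(-95,0,260),rate=150)
env.reach(plate(-110,0,340),q); env.hold(.2); snap('pushed')
a=viewer.camera('top'); cv2.imwrite('pics/top1.png',a); print(env.read_state()['time_s'])
b=cv2.imread('pics/pushed.png')[180:340,200:420]
cv2.imwrite('pics/b2.png',np.hstack([cv2.resize(b,(440,320),interpolation=cv2.INTER_CUBIC),cv2.resize(a[205:300,325:430],(354,320),interpolation=cv2.INTER_CUBIC)]))
E
```

```text
touch True [-60.51489986   0.11573104  98.67590004] [ 0.77079141 -0.91697418  0.57042766] [-0.0134661   0.00423507  0.00556703]
[-61.22979861   0.30096079  98.26851964] [ 1.24604211 -0.61402255 -0.39107382]
35.7
```

View pics/b2.png

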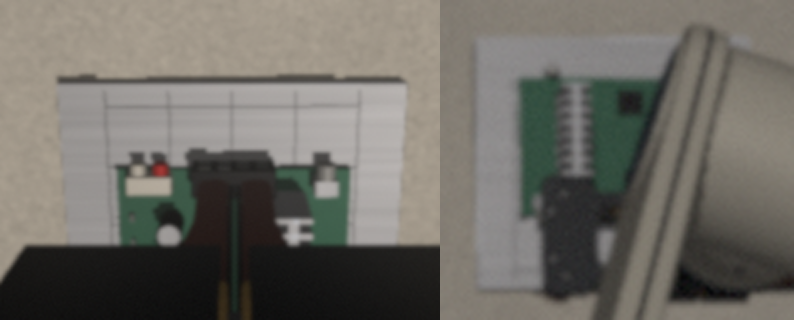

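The board edge looks to be at the pins: the left pin is touching in the top view, and the fingers stopped where seated contact is expected. One more gentle push will confirm it bears on both; then I move clear and measure.

```bash
python3 - <<'E'
from h import *
M=R.from_euler('z',-PY).as_matrix(); L=lambda s:M@(s['tool_pos']-[*PO,0])
env.move_l(plate(-95,0,180),rate=150); env.move_l(plate(-95,0,99),rate=100)
env.move_l(plate(-68,0,99),rate=60); env.hold(.2); f0=env.read_state()['force']
for fs,x in((3,-54),(8,-54)):
    t=env.move_l(plate(x,0,99),rate=10,f_stop=fs); s=env.read_state(); print(t,L(s),M@(s['force']-f0))
env.move_l(plate(-95,0,99),rate=60); env.move_l(plate(-95,0,260),rate=150)
env.reach([430,60,380],down(PY+np.pi).as_quat()); env.hold(.2)
a=viewer.camera('top'); cv2.imwrite('pics/top2.png',a); c=viewer.camera('scene'); cv2.imwrite('pics/scene2.png',c);print(env.read_state()['time_s'])
cv2.imwrite('pics/b3.png',np.hstack([cv2.resize(c[235:335,205:335],(416,320),interpolation=cv2.INTER_CUBIC),cv2.resize(a[205:300,325:430],(354,320),interpolation=cv2.INTER_CUBIC)]))
E
```

```text
True [-60.72850389   0.1213226   98.74570627] [-0.12543332  1.76275378 -0.84030956]
True [-60.45259996   0.35659752  98.24941039] [-0.29426536  0.96174242 -0.51322748]
43.1083
```

View pics/b3.png

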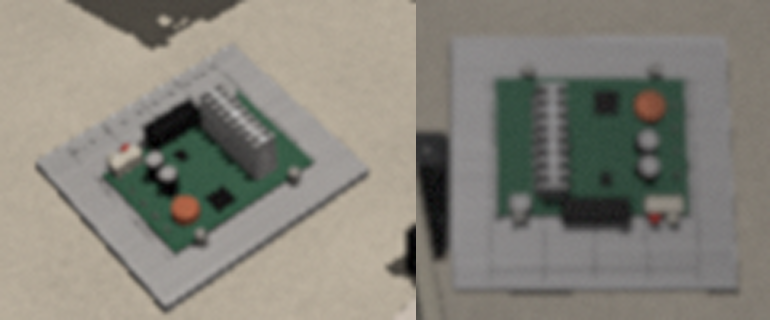

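The board's plain edge touches both pins in both views. The repeat pushes at 3 N and 8 N stopped within 0.3 mm of each other, so it's bearing on the stops.

```bash
python3 -c "
from station import workorder; print(workorder.sign_off())"
```

```text
the job is handed in; nothing more can be done
None
```

The job is handed in: I opened the clamp arm past its hold-open point and it stayed up by itself, then laid the board flat on the plate and pushed it against both stop pins; the robot touched none of the bystanders and finished clear at about 43 s.

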